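# Dock the key case under the desk shelf and lock its stop

### The job

Take the grey key case, keep it upright, and slide it lengthwise from the front into the lane under the clear shelf until it is fully home against the backstop. Then slide the stop fully across behind its tail, and only after that run the hexagon nut clockwise down tight on the stop's block to lock it. Leave the other things on the desk and shelf where they are.

Things in the scene. Friction and masses are not known exactly. Their poses are not given: they have to be found in the camera images.
- case: grey steel key case, a closed box 150 x 52 x 46 mm (x long, y wide, z high), about 0.4 kg, smooth sides; its two ends are alike for this job (a small lock disc marks one). Origin: centre of its underside; x along its length. Starts lying flat on the desk.
- dock: fixed dock: clear shelf (underside 56, top 62 mm above the desk; covers dock x 0 to 220, y -120 to 60 mm) over a lane whose floor is the desk. The lane runs along dock x, between two grey walls 12 mm thick and 60 mm apart, from the mouth at x = 0 (shelf's front edge) to a backstop face at x = 115 mm. Origin: centre of the mouth, on the desk; x points into the lane, z up.
- mouth (a point): centre of the lane's mouth on the desk (the dock's origin and axes). In front of it the desk is open, except for the stop's track on the +y side: 44 mm wide, 8 mm high, centred on dock x = -47 mm, from dock y = 60 to 275 mm.
- home (a point): where the case's origin stands when the case is fully home against the backstop (dock x = 40 mm, y = 0); the case's tail then sticks out 35 mm in front of the mouth. Axes as the dock.
- stop (a joint): travel of the sliding steel stop (a block on the track with a flat bar) towards dock -y, m: 0 withdrawn, 0.100 fully across (end of travel). Starts at 0 to 0.015. It slides with about 3 N of friction and stays where it is left.
- stop_block (a point): centre of the top of the stop's block, on the stud's axis: dock x = -47 mm, dock y = 220 mm minus the travel, 32 mm above the desk; axes as the dock. The block is 44 x 50 mm (dock x, y) and 24 mm high, standing on the track.
- stop_tip (a point): end of the stop's flat bar: dock x = -47 mm, dock y = 90 mm minus the travel, 22 mm above the desk. The bar is 12 mm thick (dock x), 16 mm high, and runs from the block to here. Its lane-side face is at dock x = -41 mm: it passes 6 mm behind the tail of a case that is fully home and jams on one that is not.
- nut (a joint): turn of the lock nut, rad: grows clockwise seen from above; 2.4 is tight down on the block (hard end), smaller is looser; starts at 0 to 0.5. It sinks 1.67 mm per rad, turns with light friction (0.06 N m) and stays where it is left; turning or gripping it carries the stop along if pushed sideways.
- nut_top (a point): centre of the top of the nut: a bare metal hexagon, 30 mm across flats, 18 mm high, on a 12 mm upright stud on the stop's block (stud's end 66 mm above the desk). Its top is 54 mm above the desk at angle 0, 50 mm when tight. x axis: normal to one pair of flats (along dock x at angle 0, turning with the nut); z up.
- cup: shallow red lacquered drinking cup, 84 mm across, 34 mm high, standing on the clear shelf well behind its front edge. Bystander. Origin: centre of its underside.
- pencup: black pen cup, 72 mm across, 95 mm high. Bystander. Origin: centre of its underside.
- tape: roll of tape lying flat, 70 mm across, 20 mm high. Bystander. Origin: centre of its underside.
- stapler: black stapler, 130 x 32 x 47 mm. Bystander. Origin: centre of its underside.
- sanitiser: clear bottle, 60 mm across, 160 mm high. Bystander. Origin: centre of its underside.
Not all that is in view belongs to the job. Leave any pink or turquoise look-alike of the case alone.

How it is judged:
On the way, in this order (a step that is already met when the one before it is completed fails the run):
1. the case stands flat on the desk with its nose in the lane under the shelf (y of case in the frame of dock between -0.008 and 0.008 m and z of case in the frame of dock below 0.006 m and angle between the x axis of case and the x axis of dock, either way round below 0.1 rad and angle between case's own z axis and vertical below 0.1 rad and x of case in the frame of dock above -0.065 m), for 0.1 s.
2. the case is fully home against the backstop (y of case in the frame of dock between -0.008 and 0.008 m and z of case in the frame of dock below 0.006 m and angle between the x axis of case and the x axis of dock, either way round below 0.1 rad and angle between case's own z axis and vertical below 0.1 rad and x of case in the frame of dock above 0.034 m), for 0.2 s.
3. the stop is fully across behind the case (all of step 2 and value of joint stop above 0.094 m), for 0.2 s.
4. the nut is run down tight (value of joint nut above 2.2 rad and value of joint stop above 0.094 m), for 0.2 s.
At the end, for the whole second after the job is handed in: The case lies flat in the lane (within 8 mm of its centre line, 0.1 rad of its direction), within 6 mm of fully home against the backstop and at rest; the stop is within 6 mm of fully across; the nut is within 0.2 rad of tight (all of step 2 and all of step 4 and linear speed of case below 0.02 m/s and velocity of joint stop below 0.02 m/s); the robot touches nothing.
It fails at once if the key case is tipped over (more than 45 degrees) (angle between case's own z axis and vertical above 0.785 rad).
It fails at once if one of the other things on the desk or shelf is moved more than 30 mm (distance of any of cup, pencup, tape, stapler, sanitiser from where it was at the start of the episode above 0.03 m).
It also fails if it takes over 72 s, if anything falls off the work surface, if the arm or the gripper's body presses on something with over 40 N, if the wrist force passes 120 N, or if a joint passes its speed limit or range.

### The arm

A 7-joint arm with a two-finger parallel gripper is mounted at the origin on the work surface. World frame = base frame: x ahead of the robot, y to its left, z up, the work surface at z = 0. Lengths are in m, angles in rad, forces in N, time in s.
With the tool pointing down it reaches from about 0.4 to 0.875 m from the base axis. Payload 19.3 kg.
Tool frame: the origin (TCP) lies midway between the tips of the shut fingers; the grasp point (between the pads) lies 19 mm behind it (bot.pinch_z is the distance from the TCP to the grasp point, in m); z points along the fingers, y is the line along which they close (so a half turn about z gives the same grasp; the last joint's range is limited). The gripper opens to 85 mm and grips with 20 to 120 N. Pads are 22 mm wide; open, the fingers measure 114 mm over their backs; the gripper's body (76 mm by 85 mm) begins 54 mm behind the grasp point. The pads swing forward as they close: fully open they stand 13 mm farther back than shut.
Start: joints at [1.055, 0.521, -0.036, 1.599, 0.021, 1.021, -0.113], TCP at [0.269, -0.564, 0.231] pointing down, gripper open.
Joint ranges: [-2.91, 2.91], [-0.3, 2.13], [-1.5, 1.42], [0.17, 2.43], [-1.26, 4.41], [0.16, 1.93], [-2.52, 2.52]. Speed limits (rad/s): [1.89, 1.89, 2.39, 2.39, 3.01, 3.01, 3.01].

### API

Orientations are given as [roll, pitch, yaw] about the fixed x, y, z axes, in that order (R = Rz(yaw) Ry(pitch) Rx(roll)).
In Python, from workcell import observe, viewer, bot gives the robot as it stands. The module is installed in compiled form; this text tells all that it offers.
- The arm moves only by the tool play_rows, never from a script. Its argument "motion" is a list of rows, each a list of 7 numbers: the shift along the tool's x, y, z in cm, then the turn, a rotation vector about the tool's x, y, z in rad, then the opening, from -1 (shut) to 1 (fully open), so that 0 is half open. A call has exactly 5 rows; each row is the pose to reach, as a shift and turn from the pose commanded when the call began, along the tool's axes at that moment; what a row does not reach only later rows make up. A row lasts 1/10 s, in which the tool goes at most 50 mm and 8.59 degrees, less where a joint would pass 70% of its speed; a pose out of reach is approached as far as the arm can. A call with a gripper value outside its range is refused whole. The fingers move at their own pace and stop on an object; "squeeze" is the grip in N (left out, the last holds). Time passes only in rows, so rows that repeat a pose let the fingers close, or fill a call up. It gives the time, the measured TCP pose, the force, the opening and the grip force at its end, in the units of the state.
- observe(): the state, without advancing time (a new reading comes with each control period).
- viewer.grab_frame(name): name is "scene" or "top" or "wrist"; returns (picture, depth): 400x640x3 uint8, red, green, blue; 400x640 float32, m along the optical axis (not along the pixel's ray), 0 where there is no reading.
- viewer.camera_info(name): a dict with "fx", "fy", "cx", "cy" (pixels), "R" (3x3) and "t" (3): a world point X has camera coordinates R X + t. Camera axes: x right, y down, z forward; pixel columns grow to the right and rows downward; lengths in m; the calibration is good to about 2 mm. A picture is of the moment at which its call begins: read the wrist's pose just before it. camera_info takes no time and is no camera call; for the wrist camera it gives the pose at the moment of the call.
- bot.job_done(): hands the job in; it is judged then, once.
The state is a dict: "clock": time; "qpos": joint angles; "qd": joint speeds; "joint_efforts": joint torques, N m; "position": TCP position; "tool_rot": TCP orientation; "force": force on the tool from outside, world axes, zero at the start; "moment": the same for the moment, N m; "grip_width": finger opening in m; "finger_force": force on a finger pad.
Only numpy, scipy, OpenCV 4.12 (cv2) and the standard library are available. Lean on these libraries where they do the work, as an engineer would, in place of code of your own. Each camera call takes 0.05 s, during which the arm holds its last target. There are 200 camera calls.

## Working session

There is one attempt and no reset: what is moved stays moved. The work goes in short steps, Python scripts to look and compute and a tool call to move; the robot and the scene stay as the last step left them, time stands still between calls to the robot, and variables do not carry over. Pictures are saved under pics/ and viewed, at most 10 in all, crops included, and the job is handed in when it is done.

Besides the shell and the picture viewer there is one more tool, called after ">>>" as name(argument=value, ...), one argument or row to a line, values as JSON. play_rows: Moves the arm, as the interface text tells. Its arguments: {"type":"object","properties":{"motion":{"type":"array"},"squeeze":{"type":"number"}},"required":["motion"]}

```bash
mkdir -p pics; ls
python3 - <<'E'
from workcell import observe, viewer, bot
import cv2,numpy as np
print(observe(), bot.pinch_z)
for n in ("scene","top"):
    p,d=viewer.grab_frame(n); np.savez(f"{n}0.npz",p=p,d=d,**{k:np.array(v) for k,v in viewer.camera_info(n).items()})
    cv2.imwrite(f"pics/{n}0.png",p[...,::-1])
E
```

```text
pics
{'clock': 0.0, 'qpos': array([ 1.05478804,  0.52203631, -0.03633004,  1.59999092,  0.02117126,
        1.02111033, -0.11281068]), 'qd': array([-0.00082254,  0.00103552,  0.00077027,  0.00136748,  0.00092389,
        0.00047238, -0.00060219]), 'joint_efforts': array([-3.17753802e-03, -9.27116489e+01,  1.97839223e+00, -3.69938314e+01,
        1.77685503e-02,  8.15918291e-03,  3.62638048e-05]), 'position': array([ 0.26932159, -0.56362113,  0.23071792]), 'tool_rot': array([-3.14043287e+00,  5.73673782e-05,  4.45774612e-01]), 'force': array([ 0.05529653, -0.53371459, -0.82702349]), 'moment': array([-0.03924429,  0.00050294,  0.01780162]), 'finger_force': 0.0, 'grip_width': 0.08547086860638806} 0.0187
```

View pics/scene0.png

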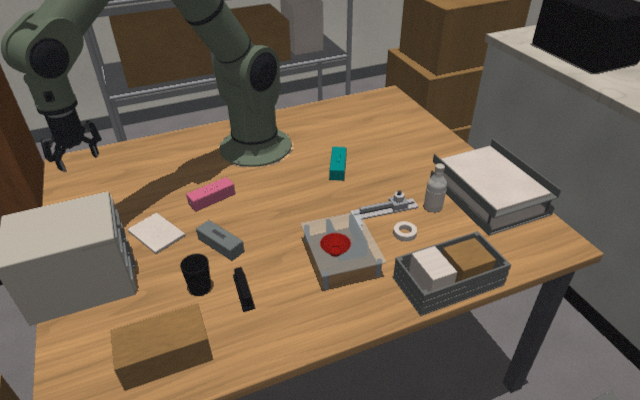

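View pics/top0.png

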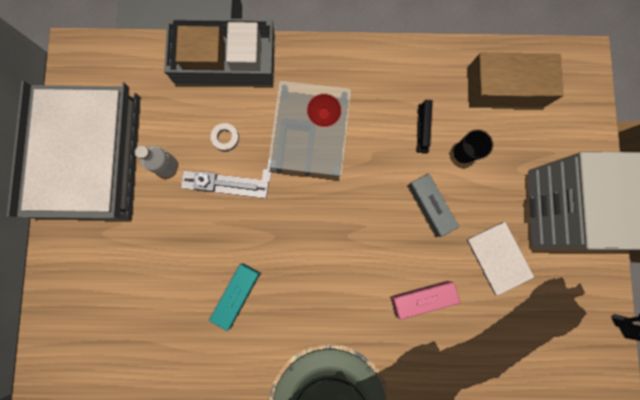

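The grey case is at about (433,205) in the top view. The pink one (425,300) and the teal one (235,297) are look-alikes. The dock is at (310,130) with its mouth towards the robot (lower edge), and the stop and nut are at (204,181). Next I measure these and take one enlarged crop.

```bash
cat > h.py <<'E'
import numpy as np,cv2
def load(n):
    return np.load(n+".npz")
def world(c):
    d=c['d'];v,u=np.mgrid[:d.shape[0],:d.shape[1]]
    P=np.stack([(u-c['cx'])/c['fx']*d,(v-c['cy'])/c['fy']*d,d],-1)
    return (P-c['t'])@c['R']
def rect(pts):
    (c,s,a)=cv2.minAreaRect((pts[:,:2]*1000).astype(np.float32)); return np.round(c,1),np.round(s,1),round(a,1)
E
python3 - <<'E'
from h import *
c=load("top0");W=world(c);Z=W[...,2]
def reg(u0,u1,v0,v1,z0,z1):
    m=np.zeros(Z.shape,bool);m[v0:v1,u0:u1]=1
    m&=(Z>z0)&(Z<z1); return W[m]
for nm,a in dict(case=(400,465,168,240,.038,.055),shelf=(262,358,75,188,.05,.07),bar=(178,275,165,200,.022,.036),nut=(185,225,165,195,.045,.06),track=(178,275,165,200,.005,.014),cup=(300,345,90,130,.07,.11),desk=(300,400,220,260,-1,1)).items():
    p=reg(*a);print(nm,len(p),rect(p) if len(p)>4 else'',np.round(np.median(p,0),4) if len(p) else '')
im=c['p'][60:210,170:360,::-1];im2=c['p'][160:250,390:480,::-1]
a=cv2.resize(im,None,fx=3,fy=3,interpolation=2);b=cv2.resize(im2,(225,225));o=np.zeros((450,795,3),np.uint8);o[:,:570]=a;o[:225,570:]=b
zz=np.clip(Z[60:210,170:360]/.1*255,0,255).astype(np.uint8);z2=cv2.applyColorMap(cv2.resize(zz,(225,178),interpolation=0),cv2.COLORMAP_JET);o[230:408,570:]=z2
cv2.imwrite("pics/c1.png",o)
E
```

```text
case 1337 (array([ 482.8, -252.5]), array([149.9,  53.4]), 28.1) [ 0.482  -0.2513  0.0469]
shelf 5597 (array([675. ,  74.4]), array([224.7, 233. ]), 83.8) [0.6489 0.0659 0.0631]
bar 423 (array([531.3, 259.4]), array([155.4,  44.5]), 83.9) [0.5281 0.2847 0.0316]
nut 124 (array([536.7, 312.1]), array([33.2, 29.8]), 72.5) [0.535  0.3091 0.0543]
track 1007 (array([536.9, 263.2]), array([ 86.9, 242.5]), 0.6) [0.5341 0.2291 0.0091]
cup 897 (array([698.8,  19.3]), array([81.7, 80.6]), 47.6) [0.7045 0.0191 0.0861]
desk 3979 (array([396.2, -49.9]), array([ 97.1, 249.2]), 0.6) [ 0.3958 -0.048   0.001 ]
```

View pics/c1.png

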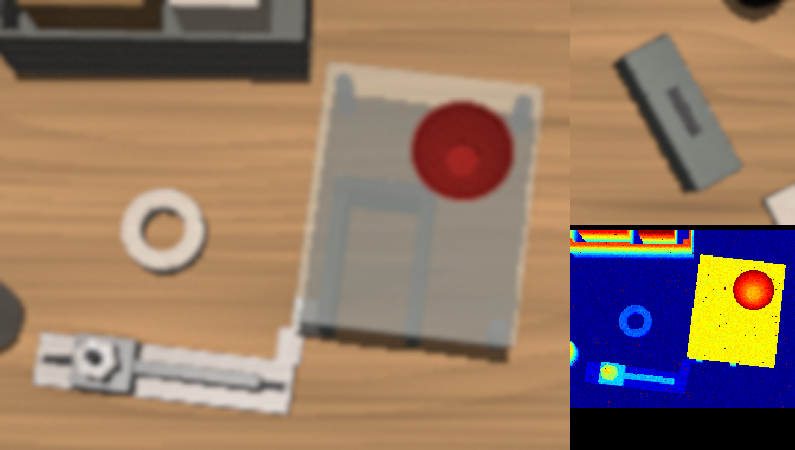

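The crop confirms that the plain grey box (433,205) is the case. The lane runs up the image under the clear shelf, and the nut sits at the left end of the track. Next: refine the dock frame and check nearby obstacles.

```bash
cat >> h.py <<'E'
def comp(Z,z0,z1,seed):
    m=((Z>z0)&(Z<z1)).astype(np.uint8); m=cv2.morphologyEx(m,cv2.MORPH_CLOSE,np.ones((3,3),np.uint8))
    _,l=cv2.connectedComponents(m); return (l==l[seed[1],seed[0]])&(l>0)&(Z>z0)&(Z<z1)
E
python3 - <<'E'
from h import *
c=load("top0");W=world(c);Z=W[...,2]
m=comp(Z,.052,.072,(290,140));cup=(Z>.072);print("shelf",m.sum(),rect(W[m]))
# edges of shelf in rotated frame
a=np.radians(-6.1);R=np.array([[np.cos(a),-np.sin(a)],[np.sin(a),np.cos(a)]])
q=W[m][:,:2]@R
print("rot extents pct",np.percentile(q,[.3,1,99,99.7],axis=0)*1000)
m=comp(Z,.023,.037,(225,184));print("bar+block",rect(W[m]));
s=comp(Z,.024,.037,(193,181));
vu=np.argwhere((Z>.02)&(Z<.2));
for nm,(u0,u1,v0,v1,z0,z1) in dict(bottle=(130,182,140,182,.05,.2),cab=(520,640,150,255,.1,.5),blk=(180,222,165,198,.024,.036),bar=(224,270,165,200,.024,.036)).items():
    mm=np.zeros(Z.shape,bool);mm[v0:v1,u0:u1]=1;mm&=(Z>z0)&(Z<z1);p=W[mm];print(nm,len(p),np.round(p.min(0),3),np.round(p.max(0),3),rect(p))
    if nm in('blk','bar'): q=p[:,:2]@R; print(np.percentile(q,[1,50,99],axis=0)*1000)
E
```

```text
shelf 5530 (array([666.6,  53.1]), array([180.5, 220.9]), 83.8)
rot extents pct [[547.29258263  33.90249666]
 [548.38195135  35.02263595]
 [764.54007141 211.66728993]
 [765.99182162 212.89017329]]
bar+block (array([531.3, 259.4]), array([155.4,  44.5]), 83.9)
bottle 777 [0.549 0.385 0.05 ] [0.607 0.442 0.166] (array([576.3, 412. ]), array([52. , 59.1]), 69.4)
cab 8461 [ 0.38 -0.63  0.1 ] [ 0.58  -0.49   0.217] (array([ 480.6, -556.9]), array([134. , 206.1]), 86.6)
blk 239 [0.512 0.27  0.024] [0.559 0.338 0.036] (array([536. , 302.9]), array([68. , 44.5]), 83.9)
[[478.49427428 325.79412437]
 [497.12164046 352.72545199]
 [521.91792079 391.51843759]]
bar 168 [0.517 0.182 0.024] [0.536 0.264 0.036] (array([527. , 223.1]), array([82.2, 12.4]), 83.9)
[[494.32966086 237.30664583]
 [499.91085682 277.34451764]
 [506.44549321 317.94240391]]
```

>>> play_rows(
  motion=[
    [0, 0, 0, 0, 0, 0, 1],
    [0, 5, 0, 0, 0, 0, 1],
    [0, 10, 0, 0, 0, 0, 1],
    [0, 15, 0, 0, 0, 0, 1],
    [0, 20, 0, 0, 0, 0, 1],
  ],
)

```text
clock: 0.6
position: [0.3509, -0.7343, 0.2311]
tool_rot: [-3.141, -0.0, 0.446]
force: [-0.2, -0.2, 0.8]
grip_width: 0.0856
finger_force: 0.0
```

>>> play_rows(
  motion=[
    [0, -5, 0, 0, 0, 0, 1],
    [0, -10, 0, 0, 0, 0, 1],
    [0, -15, 0, 0, 0, 0, 1],
    [0, -20, 0, 0, 0, 0, 1],
    [0, -25, 0, 0, 0, 0, 1],
  ],
)

```text
clock: 1.1
position: [0.2468, -0.5166, 0.2312]
tool_rot: [-3.141, 0.0, 0.446]
force: [1.2, -1.5, 0.1]
grip_width: 0.0854
finger_force: 0.0
```

>>> play_rows(
  motion=[
    [4.4, -2.1, 0, 0, 0, 0, 1],
    [8.8, -4.2, 0, 0, 0, 0, 1],
    [13.2, -6.3, 0, 0, 0, 0, 1],
    [17.6, -8.4, 0, 0, 0, 0, 1],
    [22.0, -10.5, 0, 0, 0, 0, 1],
  ],
)

```text
clock: 1.6
position: [0.4021, -0.3274, 0.2317]
tool_rot: [3.141, -0.0, 0.445]
force: [1.3, -1.2, 0.6]
grip_width: 0.0855
finger_force: 0.0
```

>>> play_rows(
  motion=[
    [4.4, -2.0, 2, 0, 0, -0.045, 1],
    [4.4, -2.0, 6, 0, 0, -0.045, 1],
    [4.4, -2.0, 10, 0, 0, -0.045, 1],
    [4.4, -2.0, 10, 0, 0, -0.045, 1],
    [4.4, -2.0, 10, 0, 0, -0.045, 1],
  ],
)

```text
clock: 2.1
position: [0.4322, -0.2922, 0.1321]
tool_rot: [-3.141, 0.001, 0.49]
force: [0.5, -0.1, 1.0]
grip_width: 0.0852
finger_force: 0.0
```

Run:
```python
from workcell import observe, viewer
from h import *
s=observe();print(s['position'],s['tool_rot'],s['qpos'])
ci=viewer.camera_info("wrist");p,d=viewer.grab_frame("wrist")
c=dict(p=p,d=d,**ci);W=world(c);Z=W[...,2]
m=(Z>.038)&(Z<.052)&(np.hypot(W[...,0]-.48,W[...,1]+.25)<.13)
print(m.sum(),rect(W[m]));cv2.imwrite("pics/w1.png",p[...,::-1])
```

```text
[ 0.43218709 -0.2922113   0.13213544] [-3.14076328e+00  5.15871948e-04  4.90357439e-01] [ 0.57919125  0.49832304 -0.13071555  1.95470156  0.09729061  0.69546437
 -0.6910688 ]
12201 (array([ 482. , -251.9]), array([148.1,  52.2]), 28.2)
```

View pics/w1.png

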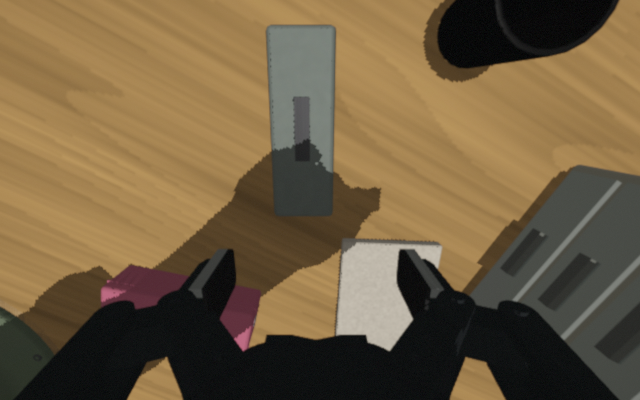

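The wrist view shows the case at (300,120), with its centre at (482,-252) and yaw 28.2°. The pink look-alike is well clear. Shift, descend and grip near the tail.

>>> play_rows(
  motion=[
    [0.1, -1.2, 0, 0, 0, 0, 1],
    [0.1, -1.2, 4, 0, 0, 0, 1],
    [0.1, -1.2, 8, 0, 0, 0, 1],
    [0.1, -1.2, 11, 0, 0, 0, 1],
    [0.1, -1.2, 12, 0, 0, 0, 1],
  ],
)

```text
clock: 2.65
position: [0.4269, -0.2803, 0.0106]
tool_rot: [-3.14, 0.001, 0.491]
force: [1.4, 0.4, 0.7]
grip_width: 0.0854
finger_force: 0.0
```

>>> play_rows(
  motion=[
    [0, 0, 0, 0, 0, 0, 0.2],
    [0, 0, 0, 0, 0, 0, -0.2],
    [0, 0, 0, 0, 0, 0, -0.6],
    [0, 0, 0, 0, 0, 0, -1],
    [0, 0, 0, 0, 0, 0, -1],
  ],
  squeeze=70,
)

```text
clock: 3.15
position: [0.4284, -0.2815, 0.0136]
tool_rot: [3.139, -0.001, 0.491]
force: [-2.1, 1.2, 10.6]
grip_width: 0.0511
finger_force: 73.0
```

>>> play_rows(
  motion=[
    [0, 0, -0.6, 0, 0, 0, -1],
    [0, -2.7, -0.6, 0, 0, 0.149, -1],
    [0, -5.4, -0.6, 0, 0, 0.298, -1],
    [0, -8.0, -0.6, 0, 0, 0.447, -1],
    [0.1, -10.6, -0.6, 0, 0, 0.598, -1],
  ],
)

```text
clock: 3.65
position: [0.3782, -0.1864, 0.0186]
tool_rot: [3.142, -0.001, -0.113]
force: [0.4, 0.5, -4.7]
grip_width: 0.0505
finger_force: 74.7
```

>>> play_rows(
  motion=[
    [0, 0, 0, 0, 0, 0, -1],
    [0, 0, 0, 0, 0, 0, -1],
    [0, -3, 0, 0, 0, 0, -1],
    [0, -6, 0, 0, 0, 0, -1],
    [0, -9, 0, 0, 0, 0, -1],
  ],
)

```text
clock: 4.15
position: [0.3889, -0.0973, 0.0181]
tool_rot: [-3.141, -0.001, -0.107]
force: [0.6, 0.7, -5.4]
grip_width: 0.051
finger_force: 75.6
```

Run:
```python
from workcell import observe, viewer
from h import *
s=observe();print(s['position'],s['tool_rot'],s['qpos'],s['force'])
n="top"
p,d=viewer.grab_frame(n); np.savez("top1.npz",p=p,d=d,**viewer.camera_info(n))
cv2.imwrite("pics/top1.png",p[...,::-1])
ci=viewer.camera_info("wrist");p,d=viewer.grab_frame("wrist")
W=world(dict(p=p,d=d,**ci));Z=W[...,2]; P=np.array(s['position'])
m=(Z>.03)&(Z<.056)&(np.hypot(W[...,0]-P[0]-.06,W[...,1]-P[1])<.13)
print(m.sum(),rect(W[m]),np.percentile(Z[m],[5,50,95]))
cv2.imwrite("pics/w2.png",p[...,::-1])
```

```text
[ 0.38889197 -0.09728942  0.01806332] [-3.14120374e+00 -1.49120174e-03 -1.06503704e-01] [ 0.04430245  0.60950058  0.06776708  2.31209114 -0.17793537  0.22299206
 -1.40384432] [ 0.5731949   0.74918689 -5.42923933]
39913 (array([438.8, -98. ]), array([ 78.5, 126.7]), 84.0) [0.04688449 0.04851085 0.04988306]
```

View pics/w2.png

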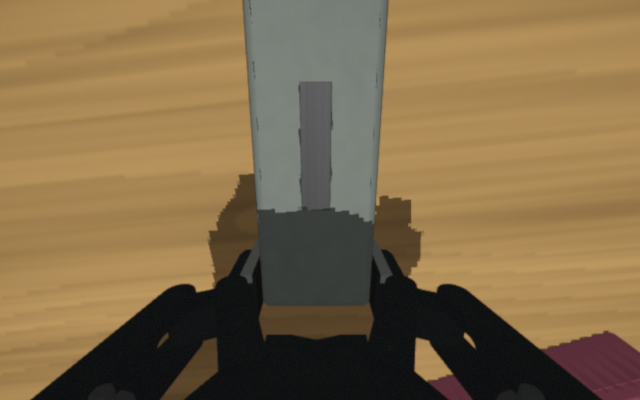

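>>> play_rows(
  motion=[
    [0.4, -4, 0, 0, 0, 0, -1],
    [0.4, -8, 0, 0, 0, 0, -1],
    [0.4, -12, 0, 0, 0, 0, -1],
    [0.4, -16.5, 0, 0, 0, 0, -1],
    [0.3, -20.9, 0, 0, 0, 0, -1],
  ],
)

```text
clock: 4.75
position: [0.4143, 0.1113, 0.0181]
tool_rot: [-3.141, -0.001, -0.106]
force: [1.6, -0.2, -4.8]
grip_width: 0.0506
finger_force: 76.4
```

>>> play_rows(
  motion=[
    [0, 0, 0, 0, 0, 0, -1],
    [0, 0, 0.2, 0, 0, 0, -1],
    [0, 0, 0.4, 0, 0, 0, -1],
    [0, 0, 0.4, 0, 0, 0, -1],
    [0, 0, 0.4, 0, 0, 0, -1],
  ],
)

```text
clock: 5.25
position: [0.4138, 0.1087, 0.0137]
tool_rot: [-3.141, -0.001, -0.108]
force: [-0.3, -0.6, 0.7]
grip_width: 0.0509
finger_force: 77.4
```

Run:
```python
from workcell import observe, viewer
from h import *
s=observe();print(s['position'],s['tool_rot'],s['qpos'],s['force'])
O=np.array([.5604,.0947]);a=-.1073;R=np.array([[np.cos(a),-np.sin(a)],[np.sin(a),np.cos(a)]])
print("tcp dock mm",(s['position'][:2]-O)@R*1000)
p2,d2=viewer.grab_frame("top")
ci=viewer.camera_info("wrist");p,d=viewer.grab_frame("wrist")
W=world(dict(p=p,d=d,**ci));Q=(W[...,:2]-O)@R*1000;Z=W[...,2]
def st(z0,z1,x0,x1,y0=-40,y1=40):
    m=(Z>z0)&(Z<z1)&(Q[...,0]>x0)&(Q[...,0]<x1)&(Q[...,1]>y0)&(Q[...,1]<y1);q=Q[m]
    return len(q),np.round(np.percentile(q,[1,50,99],axis=0),1).tolist() if len(q)>5 else None
print("case far",st(.038,.052,-60,-20));print("case near",st(.038,.052,-120,-80));print('shelf',st(.055,.07,-60,100,-150,150))
o=np.vstack([cv2.resize(p,(480,300)),cv2.resize(p2[110:260,200:440],(480,300))])
cv2.imwrite("pics/w3.png",o[...,::-1])
```

```text
[0.41375517 0.10869702 0.01373078] [-3.14125054e+00 -6.14756580e-04 -1.08393961e-01] [-0.50499927  0.64322834  0.14177086  2.249185   -0.3272123   0.26685064
 -1.75413489] [-0.30840072 -0.58180332  0.70174513]
tcp dock mm [-147.30045334   -1.78829209]
case far (11017, [[-59.8, -26.8], [-47.1, -1.8], [-35.7, 23.1]])
case near (11620, [[-119.6, -26.8], [-98.4, -1.8], [-80.3, 23.0]])
shelf (0, None)
```

View pics/w3.png

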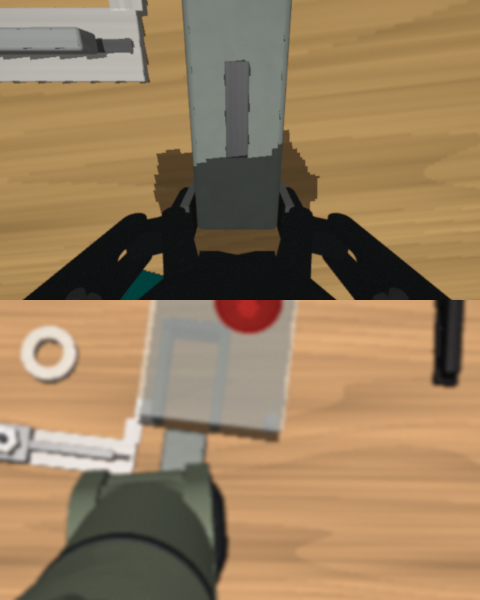

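The wrist view shows the case aligned in front of the mouth, with the top view agreeing. It is 1.8 mm to -y. Correct that and slide in.

>>> play_rows(
  motion=[
    [0, -0.18, 0, 0, 0, 0, -1],
    [1, -0.18, 0, 0, 0, 0, -1],
    [2, -0.18, 0, 0, 0, 0, -1],
    [3, -0.18, 0, 0, 0, 0, -1],
    [4, -0.18, 0, 0, 0, 0, -1],
  ],
)

```text
clock: 5.85
position: [0.4509, 0.1073, 0.0136]
tool_rot: [3.141, 0.005, -0.106]
force: [-20.4, 2.6, 25.8]
grip_width: 0.0512
finger_force: 80.6
```

>>> play_rows(
  motion=[
    [1, 0, 0, 0, 0, 0, -1],
    [2, 0, 0, 0, 0, 0, -1],
    [3, 0, 0, 0, 0, 0, -1],
    [4, 0, 0, 0, 0, 0, -1],
    [5, 0, 0, 0, 0, 0, -1],
  ],
)

```text
clock: 6.35
position: [0.5006, 0.1022, 0.0137]
tool_rot: [3.141, 0.005, -0.106]
force: [-17.7, 2.8, 20.3]
grip_width: 0.051
finger_force: 80.3
```

>>> play_rows(
  motion=[
    [0, 0, -0.1, 0, 0, 0, -1],
    [0.8, 0.05, -0.1, 0, 0, 0, -1],
    [1.6, 0.05, -0.1, 0, 0, 0, -1],
    [2.4, 0.05, -0.1, 0, 0, 0, -1],
    [3.1, 0.05, -0.1, 0, 0, 0, -1],
  ],
)

```text
clock: 6.85
position: [0.5345, 0.0982, 0.0145]
tool_rot: [3.142, -0.0, -0.107]
force: [-0.4, -0.2, -5.1]
grip_width: 0.0509
finger_force: 76.9
```

>>> play_rows(
  motion=[
    [0.2, 0, 0, 0, 0, 0, -1],
    [0.4, 0, 0, 0, 0, 0, -1],
    [0.6, 0, 0, 0, 0, 0, -1],
    [0.7, 0, 0, 0, 0, 0, -1],
    [0.7, 0, 0, 0, 0, 0, -1],
  ],
)

```text
clock: 7.35
position: [0.5385, 0.0978, 0.0141]
tool_rot: [3.141, 0.004, -0.106]
force: [-11.5, 1.0, -1.4]
grip_width: 0.0511
finger_force: 77.3
```

>>> play_rows(
  motion=[
    [0.2, 0, 0.1, 0, 0, 0, -1],
    [0.2, 0, 0.1, 0, 0, 0, -0.3],
    [0, 0, 0, 0, 0, 0, 0.6],
    [0, 0, 0, 0, 0, 0, 0.6],
    [0, 0, -0.5, 0, 0, 0, 0.6],
  ],
)

```text
clock: 7.85
position: [0.5408, 0.0976, 0.0196]
tool_rot: [3.142, -0.0, -0.106]
force: [0.2, -0.0, -0.2]
grip_width: 0.0682
finger_force: 0.0
```

>>> play_rows(
  motion=[
    [0, 0, -3, 0, 0, 0, 0.6],
    [0, 0, -7, 0, 0, 0, 0.6],
    [-3, 0, -11, 0, 0, 0, 0.3],
    [-6, -3, -14, 0, 0, 0, 0.2],
    [-6, -6, -14, 0, 0, 0, 0.2],
  ],
)

```text
clock: 8.35
position: [0.4865, 0.1643, 0.1635]
tool_rot: [-3.138, -0.003, -0.108]
force: [0.8, 1.0, -0.3]
grip_width: 0.0511
finger_force: 0.0
```

Run:
```python
from workcell import observe, viewer
from h import *
s=observe();print(s['position'],s['tool_rot'],s['qpos'],s['force'])
O=np.array([.5604,.0947]);a=-.1073;R=np.array([[np.cos(a),-np.sin(a)],[np.sin(a),np.cos(a)]])
ci=viewer.camera_info("wrist");p,d=viewer.grab_frame("wrist")
W=world(dict(p=p,d=d,**ci));Q=(W[...,:2]-O)@R*1000;Z=W[...,2]
def st(n,z0,z1,x0,x1,y0=-40,y1=40):
    m=(Z>z0)&(Z<z1)&(Q[...,0]>x0)&(Q[...,0]<x1)&(Q[...,1]>y0)&(Q[...,1]<y1);q=Q[m]
    print(n,len(q),np.round(np.percentile(q,[1,50,99],axis=0),1).tolist() if len(q)>5 else None)
st("case",.04,.053,-80,-2);st('shelf',.056,.07,-60,100,-150,150);st('bar',.024,.036,-80,-20,60,180);st('nut',.048,.06,-80,-10,180,240);st('blk',.024,.036,-90,-5,180,260)
cv2.imwrite("pics/w4.png",p[...,::-1])
```

```text
[0.48646597 0.16432684 0.16351162] [-3.13842959 -0.00321431 -0.10790168] [-0.66812995  0.45360134  0.30145126  1.97275417 -0.19634135  0.73842068
 -1.92881615] [ 0.79101871  1.00292143 -0.34945644]
case 2116 [[-35.2, -23.8], [-17.8, 1.7], [-2.2, 26.4]]
shelf 24287 [[0.7, -116.5], [41.2, -28.8], [76.2, 58.9]]
bar 1150 [[-52.8, 85.1], [-46.9, 131.9], [-41.8, 179.1]]
nut 810 [[-63.0, 197.9], [-45.3, 209.7], [-32.5, 229.1]]
blk 1246 [[-68.9, 181.2], [-42.5, 198.4], [-26.2, 237.6]]
```

View pics/w4.png

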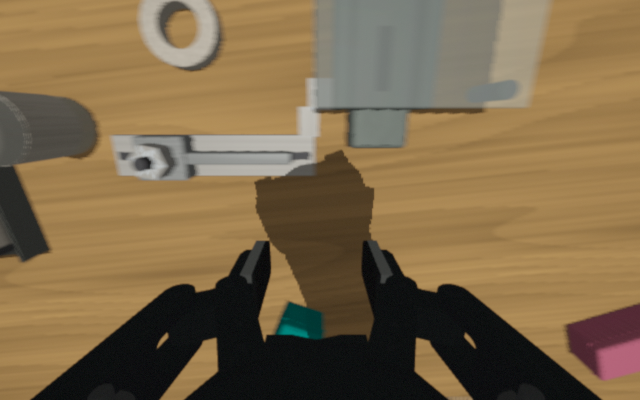

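The case is home: tail at -35 mm, y about 1.5 mm. The nut is at pixel (152,162). Estimate its angle, then head there.

```bash
cat >> h.py <<'E'
O=np.array([.5604,.0947]);A=-.1073;RD=np.array([[np.cos(A),-np.sin(A)],[np.sin(A),np.cos(A)]])
def hexfit(Q,Z,c,z0=.046,z1=.058):
    m=(Z>z0)&(Z<z1)&(np.hypot(Q[...,0]-c[0],Q[...,1]-c[1])<20)
    q=Q[m];f=[]
    for k in range(0,60,3):
        w=0;
        for j in range(3):
            t=np.radians(k+60*j);v=q@[np.cos(t),np.sin(t)];lo,hi=np.percentile(v,[2,98]);w+=hi-lo
        f.append(round(w/3,1))
    k=3*int(np.argmin(f));ctr=[]
    for j in range(3):
        t=np.radians(k+60*j);n=np.array([np.cos(t),np.sin(t)]);ctr.append((n,np.percentile(q@n,[2,98]).mean()))
    c=np.linalg.lstsq(np.array([x[0] for x in ctr]),np.array([x[1] for x in ctr]),rcond=None)[0]
    return len(q),f,k,c
E
python3 - <<'E'
from workcell import viewer
from h import *
ci=viewer.camera_info("wrist");p,d=viewer.grab_frame("wrist")
W=world(dict(p=p,d=d,**ci));Q=(W[...,:2]-O)@RD*1000
print(hexfit(Q,W[...,2],(-47,213)))
E
```

```text
(844, [np.float64(29.7), np.float64(29.8), np.float64(30.0), np.float64(30.2), np.float64(30.3), np.float64(30.4), np.float64(30.4), np.float64(30.4), np.float64(30.4), np.float64(30.3), np.float64(30.3), np.float64(30.1), np.float64(29.9), np.float64(29.7), np.float64(29.5), np.float64(29.4), np.float64(29.2), np.float64(29.3), np.float64(29.3), np.float64(29.5)], 48, array([-47.5393896 , 213.51780224]))
```

>>> play_rows(
  motion=[
    [0, 0, 0, 0, 0, -0.15, 0.2],
    [0, 0, 0, 0, 0, -0.3, 0.2],
    [0, 0, 0, 0, 0, -0.45, 0.2],
    [0, 0, 0, 0, 0, -0.6, 0.2],
    [0, 0, 0, 0, 0, -0.75, 0.2],
  ],
)

```text
clock: 8.95
position: [0.4876, 0.1632, 0.1597]
tool_rot: [3.141, -0.0, 0.649]
force: [-0.0, -0.3, 0.9]
grip_width: 0.0514
finger_force: 0.0
```

>>> play_rows(
  motion=[
    [0, 0, 0, 0, 0, -0.15, 0.2],
    [0, 0, 0, 0, 0, -0.3, 0.2],
    [0, 0, 0, 0, 0, -0.45, 0.2],
    [0, 0, 0, 0, 0, -0.6, 0.2],
    [0, 0, 0, 0, 0, -0.75, 0.2],
  ],
)

```text
clock: 9.45
position: [0.4877, 0.1631, 0.1597]
tool_rot: [3.141, 0.0, 1.399]
force: [0.8, 0.0, -0.5]
grip_width: 0.0511
finger_force: 0.0
```

>>> play_rows(
  motion=[
    [0, 0, 0, 0, 0, -0.15, 0.2],
    [0, 0, 0, 0, 0, -0.3, 0.2],
    [0, 0, 0, 0, 0, -0.45, 0.2],
    [0, 0, 0, 0, 0, -0.6, 0.2],
    [0, 0, 0, 0, 0, -0.75, 0.2],
  ],
)

```text
clock: 9.95
position: [0.4877, 0.1631, 0.1596]
tool_rot: [3.141, 0.0, 2.149]
force: [-0.2, -0.1, 1.3]
grip_width: 0.0517
finger_force: 0.0
```

>>> play_rows(
  motion=[
    [1, 2.6, 0, 0, 0, -0.05, 0.2],
    [2, 5.2, 0, 0, 0, -0.1, 0.2],
    [3, 7.8, 0, 0, 0, -0.152, 0.2],
    [4, 10.4, 1, 0, 0, -0.152, 0.2],
    [4.8, 12.9, 2, 0, 0, -0.152, 0.2],
  ],
)

```text
clock: 10.45
position: [0.5709, 0.2744, 0.1394]
tool_rot: [3.141, 0.0, 2.295]
force: [0.2, -0.4, -0.5]
grip_width: 0.051
finger_force: 0.0
```

>>> play_rows(
  motion=[
    [0, 0, 0, 0, 0, 0, 0.2],
    [0, 0, 0, 0, 0, 0, 0.2],
    [0, 0, 0, 0, 0, 0, 0.2],
    [0, 0, 0, 0, 0, 0, 0.2],
    [0, 0, 0, 0, 0, 0, 0.2],
  ],
)

```text
clock: 10.95
position: [0.5698, 0.2734, 0.1401]
tool_rot: [3.141, 0.0, 2.295]
force: [0.3, 1.2, -0.5]
grip_width: 0.0513
finger_force: 0.0
```

Run:
```python
from workcell import viewer,observe
from h import *
s=observe();print(s['position'],s['tool_rot'],s['qpos'])
ci=viewer.camera_info("wrist");p,d=viewer.grab_frame("wrist")
W=world(dict(p=p,d=d,**ci));Q=(W[...,:2]-O)@RD*1000
n,f,k,c=hexfit(Q,W[...,2],(-47,213));w=O+RD@(c/1000);print(n,np.array(f),k,c,w)
y=s['tool_rot'][2];dl=w-s['position'][:2];print("tool shift",dl@[np.cos(y),np.sin(y)],dl@[np.sin(y),-np.cos(y)])
u=ci['R']@np.array([*w,.054])+ci['t'];px=(ci['fx']*u[0]/u[2]+ci['cx'],ci['fy']*u[1]/u[2]+ci['cy']);print(px)
cv2.imwrite("pics/w5.png",p[...,::-1])
```

```text
[0.56980376 0.27336054 0.14009121] [3.14109960e+00 4.09321399e-04 2.29510249e+00] [-0.34000145  0.6481449  -0.30304618  1.64902691  0.23637026  0.88004701
 -0.01216035]
1001 [28.7 28.9 29.  29.1 29.2 29.2 29.2 29.3 29.2 29.2 29.1 28.9 28.8 28.7
 28.6 28.6 28.8 28.7 28.6 28.6] 42 [-48.4916423  214.21962246] [0.53512892 0.31288079]
tool shift 0.052575159537201294 0.00021670747170413063
(np.float64(316.96910527826236), np.float64(144.42728148565863))
```

View pics/w5.png

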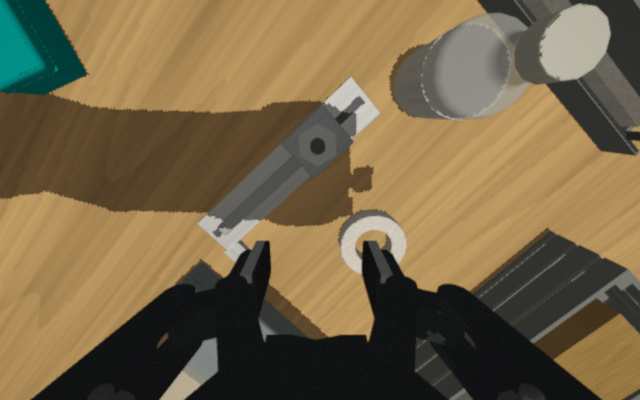

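Run:
```python
import cv2
i=cv2.imread("pics/w5.png")[110:185,275:360];i=cv2.convertScaleAbs(cv2.resize(i,None,fx=7,fy=7,interpolation=2),alpha=2.2)
cv2.imwrite("pics/w5c.png",i)
```

```text
(no output)
```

View pics/w5c.png

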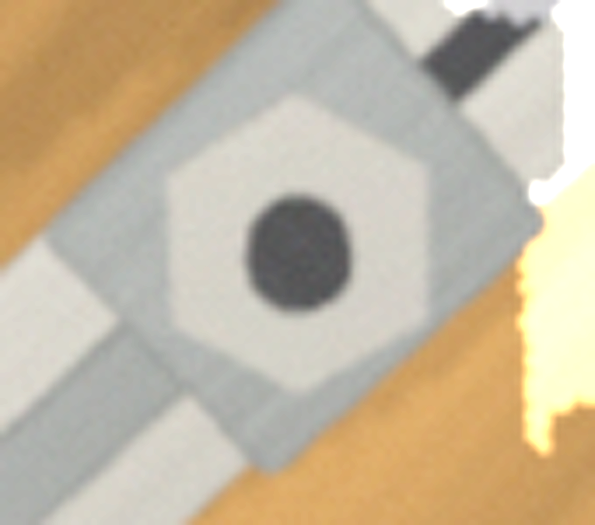

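The hexagon's flats face left and right in the crop, so they line up with the jaws. Its centre is at (317,145). Go over it, descend and grip.

>>> play_rows(
  motion=[
    [2.6, 0, 0, 0, 0, 0, 0.2],
    [5.2, 0, 0, 0, 0, 0, 0.2],
    [5.2, 0, 3.5, 0, 0, 0, 0.2],
    [5.2, 0, 7, 0, 0, 0, 0.2],
    [5.2, 0, 9.0, 0, 0, 0, 0.2],
  ],
)

```text
clock: 11.5
position: [0.5343, 0.3123, 0.0476]
tool_rot: [-3.14, -0.0, 2.296]
force: [0.4, -0.0, -0.7]
grip_width: 0.0512
finger_force: 0.0
```

>>> play_rows(
  motion=[
    [0, 0, 0.6, 0, 0, 0, 0.2],
    [0, 0, 1.2, 0, 0, 0, 0.2],
    [0, 0, 1.2, 0, 0, 0, -0.2],
    [0, 0, 1.2, 0, 0, 0, -1],
    [0, 0, 1.2, 0, 0, 0, -1],
  ],
  squeeze=40,
)

```text
clock: 12.0
position: [0.5359, 0.3131, 0.0387]
tool_rot: [3.14, 0.0, 2.295]
force: [1.2, -0.2, 2.2]
grip_width: 0.0291
finger_force: 43.4
```

>>> play_rows(
  motion=[
    [0, 0, 0, 0, 0, 0, -1],
    [0, 0, 0, 0, 0, 0, -1],
    [0, 0, 0, 0, 0, 0, -1],
    [0, 0, 0, 0, 0, 0, -1],
    [0, 0, 0, 0, 0, 0, -1],
  ],
)

```text
clock: 12.5
position: [0.5359, 0.313, 0.0384]
tool_rot: [3.14, 0.0, 2.295]
force: [1.6, -0.8, 7.2]
grip_width: 0.0286
finger_force: 43.9
```

>>> play_rows(
  motion=[
    [-0.7, -0.74, 0, 0, 0, 0, -1],
    [-2.0, -2.2, 0, 0, 0, 0, -1],
    [-3.4, -3.7, 0, 0, 0, 0, -1],
    [-4.7, -5.2, 0, 0, 0, 0, -1],
    [-6.07, -6.64, 0, 0, 0, 0, -1],
  ],
)

```text
clock: 13.0
position: [0.5263, 0.2238, 0.0385]
tool_rot: [3.139, -0.0, 2.296]
force: [0.6, 3.4, 6.4]
grip_width: 0.029
finger_force: 43.9
```

>>> play_rows(
  motion=[
    [-0.1, -0.1, 0, 0, 0, 0, -1],
    [-0.2, -0.22, 0, 0, 0, 0, -1],
    [-0.3, -0.33, 0, 0, 0, 0, -1],
    [-0.3, -0.33, 0, 0, 0, 0, -1],
    [-0.3, -0.33, 0, 0, 0, 0, -1],
  ],
)

```text
clock: 13.5
position: [0.5259, 0.2203, 0.0385]
tool_rot: [3.139, -0.0, 2.296]
force: [1.4, 3.8, 6.6]
grip_width: 0.0286
finger_force: 43.8
```

>>> play_rows(
  motion=[
    [-0.1, -0.11, 0, 0, 0, 0, -1],
    [-0.2, -0.22, 0, 0, 0, 0, -1],
    [-0.3, -0.33, 0, 0, 0, 0, -1],
    [-0.3, -0.33, 0, 0, 0, 0, -1],
    [-0.3, -0.33, 0, 0, 0, 0, -1],
  ],
)

```text
clock: 14.0
position: [0.5259, 0.2199, 0.0388]
tool_rot: [3.133, -0.003, 2.299]
force: [4.8, 23.7, -1.1]
grip_width: 0.0293
finger_force: 43.0
```

>>> play_rows(
  motion=[
    [0.2, 0.22, 0, 0, 0, 0, -1],
    [0.24, 0.26, 0.02, 0, 0, 0.13, -1],
    [0.24, 0.26, 0.04, 0, 0, 0.26, -1],
    [0.24, 0.26, 0.07, 0, 0, 0.4, -1],
    [0.24, 0.26, 0.09, 0, 0, 0.54, -1],
  ],
)

```text
clock: 14.5
position: [0.5263, 0.2204, 0.0377]
tool_rot: [3.138, -0.003, 1.751]
force: [3.3, 8.4, 2.8]
grip_width: 0.0287
finger_force: 43.6
```

>>> play_rows(
  motion=[
    [0, 0, 0.02, 0, 0, 0.14, -1],
    [0, 0, 0.05, 0, 0, 0.28, -1],
    [0, 0, 0.07, 0, 0, 0.42, -1],
    [0, 0, 0.09, 0, 0, 0.56, -1],
    [0, 0, 0.12, 0, 0, 0.7, -1],
  ],
)

```text
clock: 15.0
position: [0.5267, 0.2203, 0.0365]
tool_rot: [3.14, -0.005, 1.051]
force: [5.3, 8.3, 3.4]
grip_width: 0.0288
finger_force: 43.6
```

>>> play_rows(
  motion=[
    [0, 0, 0.02, 0, 0, 0.14, -1],
    [0, 0, 0.05, 0, 0, 0.28, -1],
    [0, 0, 0.07, 0, 0, 0.42, -1],
    [0, 0, 0.09, 0, 0, 0.56, -1],
    [0, 0, 0.12, 0, 0, 0.7, -1],
  ],
)

```text
clock: 15.5
position: [0.5272, 0.22, 0.0354]
tool_rot: [-3.14, -0.005, 0.351]
force: [7.9, 6.8, 3.6]
grip_width: 0.029
finger_force: 43.6
```

>>> play_rows(
  motion=[
    [0, 0, 0.02, 0, 0, 0.1, -1],
    [0, 0, 0.03, 0, 0, 0.18, -1],
    [0, 0, 0.04, 0, 0, 0.24, -1],
    [0, 0, 0.04, 0, 0, 0.28, -1],
    [0, 0, 0.04, 0, 0, 0.28, -1],
  ],
)

```text
clock: 16.0
position: [0.5272, 0.2198, 0.0349]
tool_rot: [-3.139, -0.005, 0.075]
force: [8.2, 6.4, 4.0]
grip_width: 0.0291
finger_force: 43.9
```

```bash
python3 -c "
from workcell import observe
s=observe();print({k:s[k] for k in ('position','tool_rot','qpos','force','moment')})"
```

```text
{'position': array([0.52716429, 0.21975952, 0.03494658]), 'tool_rot': array([-3.13936681, -0.00472948,  0.07500428]), 'qpos': array([-0.71049554,  0.74314752,  0.30388913,  1.89014886, -0.39073955,
        0.56095298, -1.6448233 ]), 'force': array([8.1732464 , 6.41259719, 4.01848544]), 'moment': array([ 1.32104106, -1.80484295,  0.26138052])}
```

>>> play_rows(
  motion=[
    [0, 0, 0, 0, 0, 0.04, -1],
    [0, 0, 0.01, 0, 0, 0.08, -1],
    [0, 0, 0.01, 0, 0, 0.12, -1],
    [0, 0, 0.01, 0, 0, 0.12, -1],
    [0, 0, 0.01, 0, 0, 0.12, -1],
  ],
)

```text
clock: 16.5
position: [0.5267, 0.2197, 0.0348]
tool_rot: [-3.139, -0.003, -0.042]
force: [5.2, 3.9, 6.1]
grip_width: 0.029
finger_force: 57.6
```

```bash
python3 -c "
from workcell import observe
s=observe();print({k:s[k] for k in ('position','tool_rot','force','moment')})"
```

```text
{'position': array([0.52665407, 0.21968135, 0.03480064]), 'tool_rot': array([-3.1393045 , -0.00343442, -0.04166207]), 'force': array([5.19358837, 3.85720923, 6.09035297]), 'moment': array([ 1.00165571, -1.20694775,  1.62223279])}
```

Torque jumped to 1.6 N m, so the nut is tight. Release, lift and check.

>>> play_rows(
  motion=[
    [0, 0, 0, 0, 0, 0, -0.3],
    [0, 0, 0, 0, 0, 0, 0.2],
    [0, 0, 0, 0, 0, 0, 0.2],
    [0, 0, -1, 0, 0, 0, 0.2],
    [0, 0, -3, 0, 0, 0, 0.2],
  ],
)

```text
clock: 17.0
position: [0.5244, 0.2175, 0.0636]
tool_rot: [3.14, 0.002, -0.045]
force: [0.3, -0.4, 0.8]
grip_width: 0.0513
finger_force: 0.0
```

>>> play_rows(
  motion=[
    [0, 0, -4, 0, 0, 0, 0.2],
    [0, 0, -8, 0, 0, 0, 0.2],
    [-3, 0, -9, 0, 0, 0, 0.2],
    [-7, 0, -9, 0, 0, 0, 0.2],
    [-7, 0, -9, 0, 0, 0, 0.2],
  ],
)

```text
clock: 17.5
position: [0.4512, 0.2213, 0.1545]
tool_rot: [-3.141, 0.003, -0.043]
force: [0.3, -0.4, -0.8]
grip_width: 0.0512
finger_force: 0.0
```

Run:
```python
from workcell import viewer,observe
from h import *
s=observe();print(s['position'],s['force'])
ci=viewer.camera_info("wrist");p,d=viewer.grab_frame("wrist")
W=world(dict(p=p,d=d,**ci));Q=(W[...,:2]-O)@RD*1000;Z=W[...,2]
n,f,k,c=hexfit(Q,Z,(-47,120),.044,.056);print(n,np.array(f),k,c)
m=(Z>.044)&(Z<.056)&(np.hypot(Q[...,0]+47,Q[...,1]-120)<13)&(np.hypot(Q[...,0]+47,Q[...,1]-120)>8);print("nut z",np.median(Z[m]))
def st(n,z0,z1,x0,x1,y0,y1):
    m=(Z>z0)&(Z<z1)&(Q[...,0]>x0)&(Q[...,0]<x1)&(Q[...,1]>y0)&(Q[...,1]<y1);q=Q[m]
    print(n,len(q),np.round(np.percentile(q,[1,50,99],axis=0),1).tolist() if len(q)>5 else None)
st("case",.04,.053,-80,-2,-40,40);st("bar",.024,.036,-60,-38,-30,94)
cv2.imwrite("pics/w6.png",p[...,::-1])
```

```text
[0.45115696 0.22131243 0.15450544] [ 0.31595999 -0.42702216 -0.78001634]
940 [28.8 28.8 29.  29.1 29.1 29.  29.  29.  28.9 28.8 28.6 28.5 28.4 28.5
 28.5 28.5 28.4 28.5 28.6 28.7] 36 [-47.65850703 120.73904986]
nut z 0.0484433299868596
case 2621 [[-35.3, -23.3], [-18.3, 2.5], [-2.3, 26.7]]
bar 1476 [[-53.4, -7.3], [-47.5, 43.1], [-41.7, 93.1]]
```

View pics/w6.png

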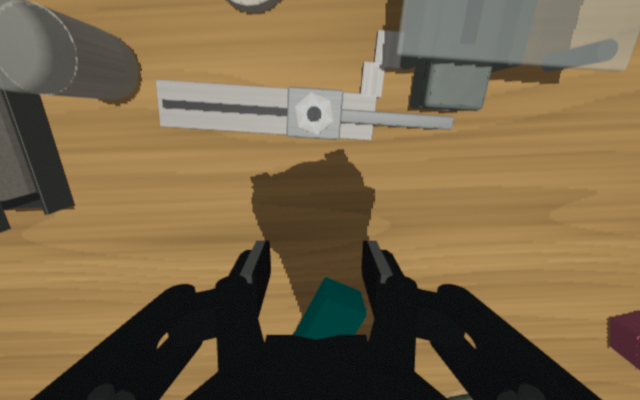

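The final look shows the stop's bar across behind the case's tail (bar tip about (450,123), tail about (450,88)). The nut at (315,113) is tight and everything else is untouched.

```bash
python3 -c "
from workcell import bot
print(bot.job_done())"
```

```text
the job is handed in; nothing more can be done
None
```

I handed the job in at about 17.5 s with the case fully home, the stop fully across behind its tail, the nut tight against its hard end and the bystanders left alone; no verdict came back.

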